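# Close up the paintbox in the batik studio

### The arm

A 7-joint arm with a two-finger parallel gripper is mounted at the origin on the work surface. World frame = base frame: x ahead of the robot, y to its left, z up, the work surface at z = 0. Lengths are in m, angles in rad, forces in N, time in s.
With the tool pointing down it reaches from about 0.4 to 0.85 m from the base axis. Payload 6.9 kg.
Tool frame: the origin (TCP) lies midway between the tips of the shut fingers; the grasp point (between the pads) lies 19 mm behind it (ctrl.grip_point_offset is the distance from the TCP to the grasp point, in m); z points along the fingers, y is the direction in which the jaws open and shut (so a half turn about z gives the same grasp; the last joint's range is limited). The gripper opens to 85 mm and grips with 20 to 120 N. Pads are 22 mm wide; open, the fingers measure 114 mm over their backs; the gripper's body (76 mm by 85 mm) begins 54 mm behind the grasp point. The pads swing forward as they close: fully open they stand 13 mm farther back than shut.
Start: joints at [-1.167, 0.507, -0.238, 1.5, 0.126, 1.149, -0.155], TCP at [0.183, 0.597, 0.231] pointing down, gripper open.
Joint ranges: [-3.08, 3.08], [-0.24, 2.05], [-1.43, 1.35], [0, 2.5], [-1.52, 4.66], [0.17, 1.96], [-2.89, 2.89]. Speed limits (rad/s): [2.39, 2.39, 3.14, 3.14, 3.14, 3.14, 3.14].

### API

Orientations are given as a unit quaternion [x, y, z, w].
In Python, from station import monitor, imaging, order, ctrl gives the robot as it stands.
- The arm moves only by the tool jog_arm, never from a script. Its argument "moves" is a list of rows, each a list of 3 entries, a list of its own where there are three numbers: the shift along the tool's x, y, z in m, then the turn about the tool's z in rad, then the closure, from -1 (fully open) to 1 (shut). In form: [[[dx, dy, dz], roll, jaw], ...]. A call has 1 to 20 rows; each row is the pose to reach, as a shift and turn from the pose commanded when the call began, along the tool's axes at that moment; what a row does not reach only later rows make up. A row lasts 1/12 s, in which the tool goes at most 41.7 mm and 7.16 degrees, less where a joint would pass 70% of its speed; a pose out of reach is approached as far as the arm can. A call with a gripper value outside its range is refused whole. The fingers move at their own pace and stop on an object; "squeeze" is the grip in N (left out, the last holds). Time passes only in rows, so rows that repeat a pose let the fingers close. It gives the time, the measured TCP pose, the force and the opening at its end, in the units of the state.
- monitor.observe(): the state, without advancing time (a new reading comes with each control period).
- imaging.snapshot(name): name is "scene" or "side" or "wrist"; returns a dict with "pixels" (480x640x3 uint8, red, green, blue), "fovy" (degrees; the focal length in pixels is half the picture's height over the tangent of half this angle, whatever the lens; pixels are square), "cx", "cy" (the principal point, pixels), "R" (3x3) and "t" (3): a world point X has camera coordinates R X + t; the wrist camera has in their place "mount" (4x4, takes a point from camera to tool coordinates, whose origin is the TCP and whose axes are the flange's). Camera axes: x right, y down, z forward; pixel columns grow to the right and rows downward; lengths in m; the calibration is good to about 2 mm. A picture is of the moment at which its call begins: read the wrist's pose just before it. There is no depth.
- order.job_done(): hands the job in, once; it reports no verdict.
The state is a dict: "time": time; "joints": joint angles; "qd": joint speeds; "joint_torque": joint torques, N m; "eef_pos": TCP position; "eef_rot": TCP orientation; "force": force on the tool from outside, world axes, zero at the start; "wrist_torque": the same for the moment, N m; "gripper_width": finger opening in m.
Only numpy, scipy, OpenCV 4.12 (cv2) and the standard library are available. Lean on these libraries where they do the work, as an engineer would, in place of code of your own. Each camera call takes 0.05 s, during which the arm holds its last target. There are 200 camera calls.

### The job

Close up the paintbox: fold its upright mixing flap down flat over the paint pans, then swing the open lid over it and press it fully shut without slamming it. Do it by pushing with the fingertips or the outside of the fingers: do not pinch or lift anything, do not shove the box about, and leave the stamp, the cup and the bottle where they are.

Things in the scene. Friction and masses are not known exactly. Their poses are not given: they have to be found in the camera images.
- paintbox: Loose black sheet-steel paintbox, white inside with two rows of paint pans. Tray 136 mm wide (x axis) by 246 mm long (y axis), 26 mm high; about 1.3 to 1.8 kg with flap and lid. Origin: centre of the underside. Its +x points away from the robot (within 43 degrees), from the flap's side to the lid's side; z up.
- flap (a joint): Angle (rad) of the mixing flap, hinged along the box's near side: 0 = flat over the pans, 1.57 = upright, more = leaning to the robot. Leaf 220 mm long, 116 mm wide, 4 mm thick; its black outer face (1 mm outward of the hinge plane) looks to the robot when upright, up when folded. Stiff hinge (0.12 Nm): stays at any angle, 1 to 3 N at the edge moves it.
- flap_edge (a point): Middle of the flap's free long edge, 119 mm from the flap's hinge line.
- lid (a joint): Angle (rad) of the lid, hinged along the box's far side: 0 = fully shut, 1.57 = upright, more = leaning back. Shallow tray 136 x 246 mm, 12 mm deep, black outside, white wells inside, its top plate overhanging the rim by 2 mm; its outer face lies 12 mm outward of the hinge plane; shut, its top is 38 mm above the table. Stiff hinge (0.2 Nm): stays at any angle, never falls; 1 to 4 N at the edge moves it.
- lid_edge (a point): Middle of the lid's free long edge, on the outer (black) face: 138 mm from the lid's hinge line and 12 mm outward from the hinge plane.
- flap_hinge (a point): Middle of the flap's hinge line: in the box frame x = -60 mm, z = 28 mm; the line runs along the box's y axis. Its own axes turn with the flap.
- lid_hinge (a point): Middle of the lid's hinge line: in the box frame x = +70 mm, z = 26 mm; the line runs along the box's y axis. Its own axes turn with the lid.
- stamp: Bystander: rust-brown copper hand stamp, block 70 x 110 x 30 mm with a loop handle on top, 78 mm high in all, standing beyond the box's left end. Origin: centre of the underside.
- water_cup: Bystander: white cup, 72 mm across and 85 mm high, beyond the box's right end. Origin: centre of the underside.
- dye_bottle: Bystander: small white bottle with black cap, 44 mm across and 105 mm high, beyond the box's right end. Origin: centre of the underside.

How it is judged:
On the way, in this order (a step that is already met when the one before it is completed fails the run):
1. the flap lies folded down over the pans while the lid still stands open (value of joint flap below 0.06 rad and value of joint lid above 1 rad), for 0.2 s.
2. the lid is shut over the folded flap (value of joint lid below 0.05 rad and value of joint flap below 0.06 rad), for 0.2 s.
At the end, for the whole second after the job is handed in: The flap lies flat over the pans (within 0.06 rad), the lid is shut over it (within 0.05 rad, about 6 mm at its edge), the box stands flat and still on the table within 30 mm of where it was, and the stamp, cup and bottle are within 20 mm of where they were (all of step 2 and linear speed of paintbox below 0.01 m/s and height (world z) of paintbox below 0.005 m and angle between paintbox's own z axis and vertical below 0.03 rad and distance of paintbox from where it was at the start of the episode below 0.03 m and distance of each of stamp, water_cup, dye_bottle from where it was at the start of the episode below 0.02 m); the robot touches nothing.
It fails at once if the box is lifted, tipped up or shoved more than 30 mm from its place (height (world z) of paintbox above 0.012 m or angle between paintbox's own z axis and vertical above 0.12 rad or distance of paintbox from where it was at the start of the episode above 0.03 m).
It fails at once if the lid is slammed (faster than 4 rad/s towards shut) (velocity of joint lid below -4 rad/s).
It fails at once if the lid or the flap is pinched: pressed on both faces at once ((contact force between the fingers and lid_c0 above 1 N and (contact force between the fingers and lid_c1 above 1 N or contact force between the fingers and lid_c2 above 1 N or contact force between the fingers and lid_c4 above 1 N or contact force between the fingers and lid_c5 above 1 N)) or (contact force between the fingers and flap_c0 above 1 N and contact force between the fingers and flap_c1 above 1 N)).
It fails at once if the stamp, the cup or the bottle is moved more than 20 mm or tipped (distance of any of stamp, water_cup, dye_bottle from where it was at the start of the episode above 0.02 m or angle between any of stamp, water_cup, dye_bottle's own z axis and vertical above 0.3 rad).
It also fails if it takes over 54 s, if anything falls off the work surface, if the arm or the gripper's body presses on something with over 40 N, if the wrist force passes 120 N, or if a joint passes its speed limit or range.

## Working session

There is one attempt and no reset: what is moved stays moved. The work goes in short steps, Python scripts to look and compute and a tool call to move; the robot and the scene stay as the last step left them, time stands still between calls to the robot, and variables do not carry over. Pictures are saved under pics/ and viewed, about 8 in all and at most 12, crops included, and the job is handed in when it is done.

Besides the shell and the picture viewer there is one more tool, called by a JSON object that holds its "op" and its "data". jog_arm: Moves the arm, as the interface text tells. Its arguments: {"type":"object","properties":{"moves":{"type":"array"},"squeeze":{"type":"number"}},"required":["moves"]}

```bash
ls; mkdir -p pics
cat > h.py <<'E'
import numpy as np, cv2
from station import monitor, imaging, order, ctrl
def snap(n,f):
    s=imaging.snapshot(n); cv2.imwrite('pics/'+f,s['pixels'][:,:,::-1]); np.save('pics/'+f[:-4]+'.npy',{k:v for k,v in s.items()},allow_pickle=True); return s
def load(f): return np.load('pics/'+f+'.npy',allow_pickle=True).item()
def ray(s,u,v):
    f=240/np.tan(np.radians(s['fovy'])/2); R=np.array(s['R']);t=np.array(s['t'])
    d=R.T@np.array([(u-s['cx'])/f,(v-s['cy'])/f,1]); return -R.T@t, d/np.linalg.norm(d)
def plane(s,u,v,z):
    o,d=ray(s,u,v); return o+d*(z-o[2])/d[2]
def proj(s,X):
    f=240/np.tan(np.radians(s['fovy'])/2); c=np.array(s['R'])@np.array(X)+np.array(s['t']); return [c[0]/c[2]*f+s['cx'],c[1]/c[2]*f+s['cy']]
def tri(s1,p1,s2,p2):
    o1,d1=ray(s1,*p1);o2,d2=ray(s2,*p2)
    a=np.linalg.lstsq(np.array([d1,-d2]).T,o2-o1,rcond=None)[0]; A=o1+a[0]*d1;B=o2+a[1]*d2
    return (A+B)/2,np.linalg.norm(A-B)
E
python3 - <<'E'
from h import *
a=snap('scene','a.png');b=snap('side','b.png')
for s in(a,b): print(ray(s,320,240),s['fovy'])
print(monitor.observe())
E
```

```text
pics
(array([ 0.88314366, -0.35891415,  0.54257809]), array([-0.44794221,  0.60589016, -0.65745334])) 57.31685789890606
(array([ 0.38055055, -0.65649576,  0.63308876]), array([ 0.186504  ,  0.77501255, -0.60379782])) 52.95716309255268
{'time': 0.1, 'joints': array([-1.16748675,  0.50827993, -0.23748536,  1.50101951,  0.12570832,
        1.14891544, -0.15479783]), 'qd': array([ 1.33638158e-03, -2.04651634e-03,  1.81756806e-03, -2.20424174e-03,
        2.78259812e-05,  3.82407093e-04,  8.94563471e-04]), 'joint_torque': array([-4.61967589e-03, -6.21831536e+01, -2.19470590e+00, -2.50201482e+01,
        1.25267246e-02,  7.83926662e-03, -3.03939078e-05]), 'eef_pos': array([0.1833577 , 0.59702939, 0.23050337]), 'eef_rot': array([ 1.48367216e-01,  9.88932000e-01, -8.12572114e-04, -9.29921902e-05]), 'force': array([ 0.42877092, -1.03736612, -0.23764678]), 'wrist_torque': array([ 0.04045125, -0.03459677, -0.04091729]), 'gripper_width': 0.0854624318979253}
```

View pics/a.png

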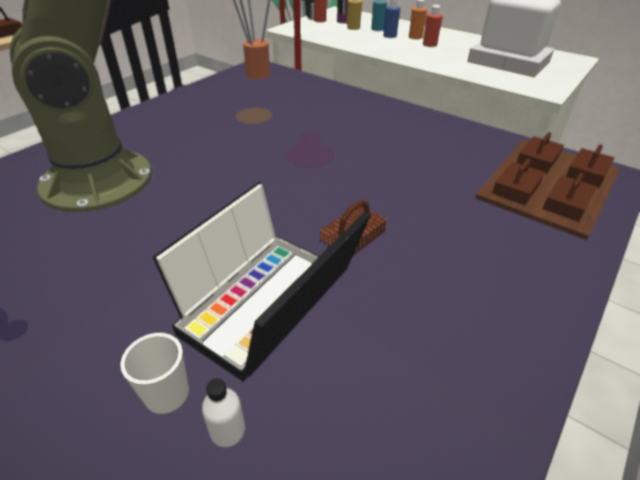

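View pics/b.png

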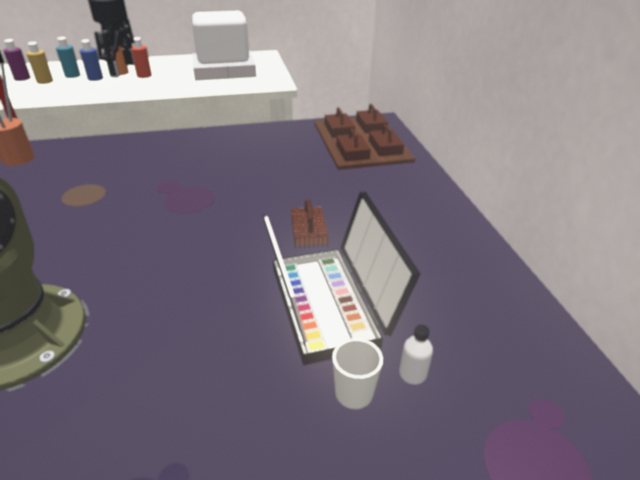

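The scene view shows the box in the middle, with the flap at about (220,245) and the lid at about (310,290). The side view shows the tray at (325,305), flap at (275,245), lid at (380,260), cup at (356,375) and bottle at (416,355). I'll zoom in for corners.

Run:
```python
import cv2,numpy as np
a=cv2.imread('pics/a.png')[180:380,150:390];b=cv2.imread('pics/b.png')[185:385,250:450]
cv2.imwrite('pics/c1.png',cv2.resize(a,None,fx=3,fy=3,interpolation=cv2.INTER_CUBIC))
cv2.imwrite('pics/c2.png',cv2.resize(b,None,fx=3,fy=3,interpolation=cv2.INTER_CUBIC))
```

```text
(no output)
```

View pics/c1.png

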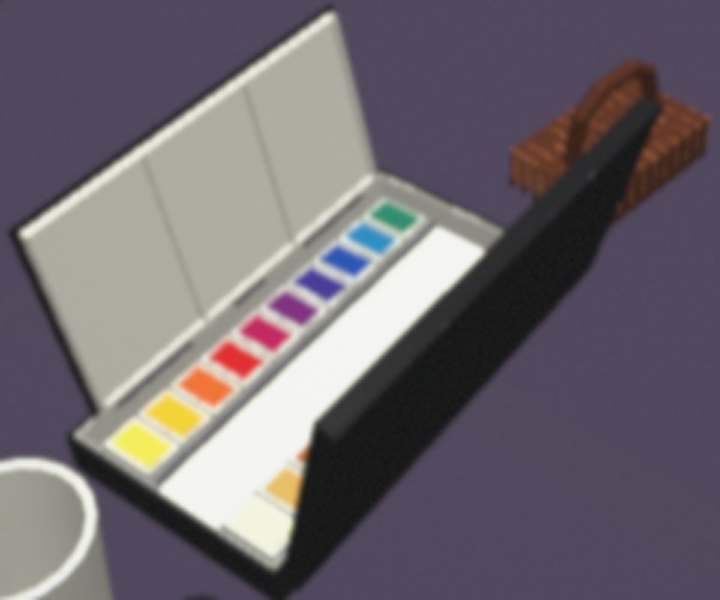

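View pics/c2.png

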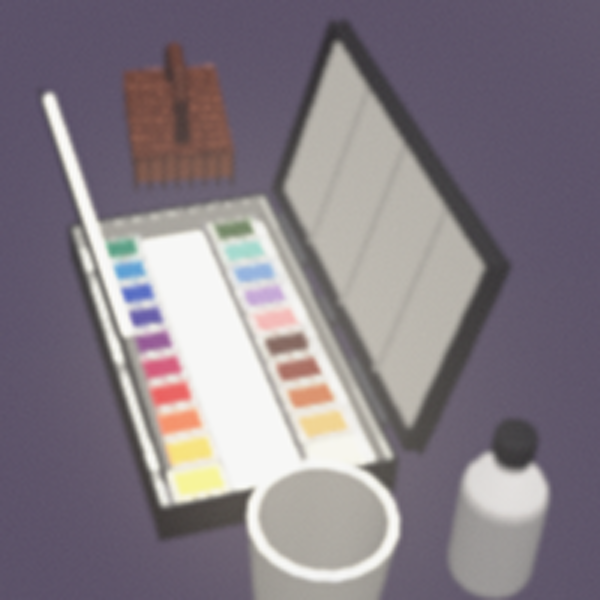

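```bash
cat >> h.py <<'E'
c1=lambda u,v:(u/3+150,v/3+180)
c2=lambda u,v:(u/3+250,v/3+185)
E
python3 - <<'E'
from h import *
np.set_printoptions(precision=4,suppress=True)
a=load('a');b=load('b')
P={}
P['NR']=plane(a,*c1(75,440),.026),plane(b,*c2(160,507),.026),tri(a,c1(75,440),b,c2(160,507))
P['FR']=plane(a,*c1(277,575),.026),plane(b,*c2(394,460),.026)
P['NL']=plane(a,*c1(378,172),.026),plane(b,*c2(73,230),.026),tri(a,c1(378,172),b,c2(73,230))
P['FL']=plane(b,*c2(268,196),.026)
for k,v in P.items():print(k,v)
n=lambda p:p[:2]
NR,FR,NL,FL=[P[k][-1] if k in('FL','FR') else (P[k][0]+P[k][1])/2 for k in('NR','FR','NL','FL')]
print('len',np.linalg.norm(NL-NR),np.linalg.norm(FL-FR),np.linalg.norm(FR-NR),np.linalg.norm(FL-NL))
C=(NR+FR+NL+FL)/4; ey=(NL-NR+FL-FR);yaw=np.arctan2(-ey[0],ey[1]);print('C',C,'yaw',yaw,np.degrees(yaw))
ex=np.array([np.cos(yaw),np.sin(yaw),0]);ey=np.array([-ex[1],ex[0],0]);C[2]=0
W=lambda x,y,z:C+ex*x+ey*y+np.array([0,0,z])
B=lambda p:((p-C)@ex,(p-C)@ey,p[2])
print('lidL',tri(a,c1(655,105),b,c2(340,22)),B(tri(a,c1(655,105),b,c2(340,22))[0]))
print('lidR',tri(a,c1(322,432),b,c2(508,265)),B(tri(a,c1(322,432),b,c2(508,265))[0]))
print('flapL',tri(a,c1(333,12),b,c2(48,95)),B(tri(a,c1(333,12),b,c2(48,95))[0]))
# flap R from scene only : intersect with box plane y=-110
o,d=ray(a,*c1(18,234)); s=(-.110-(o-C)@ey)/(d@ey); print('flapR',B(o+s*d))
# bystanders
for nm,uv,z in (('cup rim',(154,357),.085),('bottle cap',(216,390),.105)): print(nm,plane(a,*uv,z),B(plane(a,*uv,z)))
for nm,uv,z in (('cup rim',c2(323,520),.085),('bottle cap',c2(515,443),.1),):print(nm,plane(b,*uv,z),B(plane(b,*uv,z)))
for q in ((135,170),(232,172),(125,75),(215,68)): p=plane(b,*c2(*q),.03);print('stamp',B(p))
E
```

```text
NR (array([ 0.4798, -0.1658,  0.026 ]), array([ 0.475 , -0.1652,  0.026 ]), (array([ 0.4759, -0.1633,  0.0221]), np.float64(0.002134339473826247)))
FR (array([ 0.6101, -0.1592,  0.026 ]), array([ 0.6074, -0.1602,  0.026 ]))
NL (array([0.4642, 0.0744, 0.026 ]), array([0.4644, 0.0722, 0.026 ]), (array([0.4644, 0.0739, 0.0255]), np.float64(0.0014882523814453725)))
FL [0.5988 0.0809 0.026 ]
len 0.2392182177078093 0.6105307502001424 0.13012673240987044 0.44081747878474675
C [ 0.3938 -0.0566  0.026 ] yaw 0.9501850132510988 54.441591015870166
lidL (array([0.6412, 0.0842, 0.1557]), np.float64(0.0007968280661187708)) (np.float64(0.2584172469225124), np.float64(-0.11942547295006471), np.float64(0.15571043978321628))
lidR (array([ 0.6535, -0.1603,  0.1611]), np.float64(0.0014788698551859547)) (np.float64(0.06667376757829341), np.float64(-0.27153326075131085), np.float64(0.16109855667185058))
flapL (array([0.4526, 0.0606, 0.1428]), np.float64(0.0006819234342566318)) (np.float64(0.1294895653857393), np.float64(0.02032536545322147), np.float64(0.14282457601898815))
flapR (np.float64(-0.03840664414
[... 355 characters left out ...]
 rim [ 0.5402 -0.237   0.085 ] (np.float64(-0.06160095300433782), np.float64(-0.22403459161572667), np.float64(0.08499999999999996))
bottle cap [ 0.6415 -0.2227  0.1   ] (np.float64(0.008887170552243783), np.float64(-0.2981284494212503), np.float64(0.09999999999999998))
stamp (np.float64(0.2162735439979212), np.float64(0.005470948330534711), np.float64(0.030000000000000027))
stamp (np.float64(0.24112511114651783), np.float64(-0.056364728157585246), np.float64(0.030000000000000027))
stamp (np.float64(0.3197408271878954), np.float64(0.06204921585084477), np.float64(0.030000000000000027))
stamp (np.float64(0.35606028616572116), np.float64(0.003972359393546795), np.float64(0.030000000000000027))
```

```bash
cat >> h.py <<'E'
from scipy.spatial.transform import Rotation as Ro
np.set_printoptions(precision=4,suppress=True)
YAW=.042; C=np.array([.5365,-.042,0]); ex=np.array([np.cos(YAW),np.sin(YAW),0]);ey=np.array([-ex[1],ex[0],0])
W=lambda x,y,z:C+ex*x+ey*y+np.array([0,0,z])
B=lambda p:np.array(((p-C)@ex,(p-C)@ey,p[2]))
def shift(p):
    s=monitor.observe(); return Ro.from_quat(s['eef_rot']).inv().apply(np.array(p)-s['eef_pos'])
E
python3 - <<'E'
from h import *
a=load('a');b=load('b')
NR=(plane(a,*c1(75,440),.026)+plane(b,*c2(160,507),.026))/2;NL=(plane(a,*c1(378,172),.026)+plane(b,*c2(73,230),.026))/2
FR=(plane(a,*c1(277,575),.026)+plane(b,*c2(394,460),.026))/2;FL=plane(b,*c2(268,196),.026)
print('len',np.linalg.norm(NL-NR),np.linalg.norm(FL-FR),np.linalg.norm(FR-NR),np.linalg.norm(FL-NL));print((NR+FR+NL+FL)/4)
print([B(p) for p in(NR,FR,NL,FL)])
for n,p,q in(('lidL',(655,105),(340,22)),('lidR',(322,432),(508,265)),('flapL',(333,12),(48,95))):print(n,B(tri(a,c1(*p),b,c2(*q))[0]))
print('flapR plane', [B(plane(a,*c1(18,234),z)) for z in(.14,.145)])
print('cup',B(plane(b,*c2(323,520),.085)),'bot',B(plane(b,*c2(515,443),.1)))
for q in ((135,150),(232,150),(125,75),(215,68)): print('stamp',B(plane(b,*c2(*q),.03)))
p=W(-.145,0,.22);print(p,shift(p))
E
```

```text
len 0.2392182177078093 0.24076554878300557 0.13147185261610148 0.1347483311276836
[ 0.5373 -0.0428  0.026 ]
[array([-0.0642, -0.121 ,  0.026 ]), array([ 0.0673, -0.1206,  0.026 ]), array([-0.0673,  0.1182,  0.026 ]), array([0.0674, 0.1202, 0.026 ])]
lidL [0.1099 0.1217 0.1557]
lidR [ 0.1119 -0.1231  0.1611]
flapL [-0.0796  0.106   0.1428]
flapR plane [array([-0.0826, -0.1052,  0.14  ]), array([-0.0774, -0.108 ,  0.145 ])]
cup [-0.0045 -0.195   0.085 ] bot [ 0.0973 -0.185   0.1   ]
stamp [-0.0093  0.1877  0.03  ]
stamp [0.0565 0.1712 0.03  ]
stamp [0.0046 0.2817 0.03  ]
stamp [0.0727 0.2746 0.03  ]
[ 0.3916 -0.0481  0.22  ] [-0.3884 -0.5556  0.0114]
```

{"op": "jog_arm", "data": {"moves": [[[-0.05,-0.08,0],-0.1,1],[[-0.1,-0.15,0],-0.2,1],[[-0.15,-0.22,0],-0.34,1],[[-0.2,-0.29,0],-0.34,1],[[-0.25,-0.36,0],-0.34,1],[[-0.3,-0.43,0.01],-0.34,1],[[-0.35,-0.5,0.01],-0.34,1],[[-0.388,-0.555,0.01],-0.34,1],[[-0.388,-0.555,0.01],-0.34,1],[[-0.388,-0.555,0.01],-0.34,1],[[-0.388,-0.555,0.01],-0.34,1],[[-0.388,-0.555,0.01],-0.34,1],[[-0.388,-0.555,0.01],-0.34,1],[[-0.388,-0.555,0.01],-0.34,1],[[-0.388,-0.555,0.01],-0.34,1],[[-0.388,-0.555,0.01],-0.34,1]], "squeeze": 40}}

```text
time: 1.43
eef_pos: [0.3881, -0.0389, 0.2216]
eef_rot: [-0.021, 1.0, -0.0, 0.0]
force: [1.8, -0.2, -0.2]
gripper_width: -0.0001
```

Run:
```python
from h import *
s=monitor.observe();print(B(s['eef_pos']),s['time'])
w=.011;r=.08
def pt(th,d,y=0): 
    n=np.array([-np.sin(th),np.cos(th)]);q=np.array([-.06,.028])+r*np.array([np.cos(th),np.sin(th)])+n*d-np.array([w,0]); return W(q[0],y,q[1])
print('down',shift(W(-.145,0,.108)))
for th in (1.9,1.57,1.4,1.2,1.0,.8,.6,.4,.3,.2,.1,0,-.04): print(th,shift(pt(th,.001)))
```

```text
[-0.1482  0.0094  0.2216] 1.4333
down [-0.0031 -0.0094  0.1136]
1.9 [-0.0503 -0.0094  0.1182]
1.57 [-0.0762 -0.0094  0.1136]
1.4 [-0.0897 -0.0094  0.1146]
1.2 [-0.1052 -0.0094  0.1187]
1.0 [-0.1195 -0.0094  0.1258]
0.8 [-0.1321 -0.0094  0.1356]
0.6 [-0.1426 -0.0094  0.1476]
0.4 [-0.1504 -0.0094  0.1616]
0.3 [-0.1533 -0.0094  0.169 ]
0.2 [-0.1553 -0.0094  0.1768]
0.1 [-0.1566 -0.0094  0.1847]
0 [-0.1571 -0.0094  0.1926]
-0.04 [-0.1571 -0.0094  0.1958]
```

{"op": "jog_arm", "data": {"moves": [[[0,0,0.04],0,1],[[0,0,0.08],0,1],[[0,0,0.113],0,1],[[0,0,0.113],0,1],[[0,0,0.113],0,1]]}}

```text
time: 1.85
eef_pos: [0.3868, -0.0368, 0.1078]
eef_rot: [-0.021, 1.0, 0.0, -0.002]
force: [0.3, -0.1, -0.0]
gripper_width: -0.0001
```

{"op": "jog_arm", "data": {"moves": [[[-0.025,-0.009,0],0,1],[[-0.045,-0.009,0],0,1],[[-0.06,-0.009,0],0,1],[[-0.07,-0.009,0],0,1],[[-0.076,-0.009,0],0,1],[[-0.083,-0.009,0],0,1],[[-0.09,-0.009,0.001],0,1],[[-0.098,-0.009,0.003],0,1],[[-0.105,-0.009,0.005],0,1],[[-0.112,-0.009,0.008],0,1],[[-0.119,-0.009,0.012],0,1],[[-0.126,-0.009,0.017],0,1],[[-0.132,-0.009,0.022],0,1],[[-0.137,-0.009,0.028],0,1],[[-0.142,-0.009,0.034],0,1],[[-0.147,-0.009,0.041],0,1],[[-0.15,-0.009,0.048],0,1],[[-0.153,-0.009,0.055],0,1],[[-0.153,-0.009,0.055],0,1]]}}

```text
time: 3.43
eef_pos: [0.5411, -0.0393, 0.0519]
eef_rot: [-0.021, 1.0, 0.0, -0.001]
force: [-0.1, 0.6, 0.1]
gripper_width: -0.0
```

Run:
```python
from h import *
s=snap('side','d.png');o=monitor.observe();print(B(o['eef_pos']),o['force'])
cv2.imwrite('pics/d1.png',cv2.resize(s['pixels'][100:400,180:500,::-1],None,fx=2,fy=2))
```

```text
[0.0046 0.0024 0.0525] [-0.0762  0.1469 -0.2354]
```

View pics/d1.png

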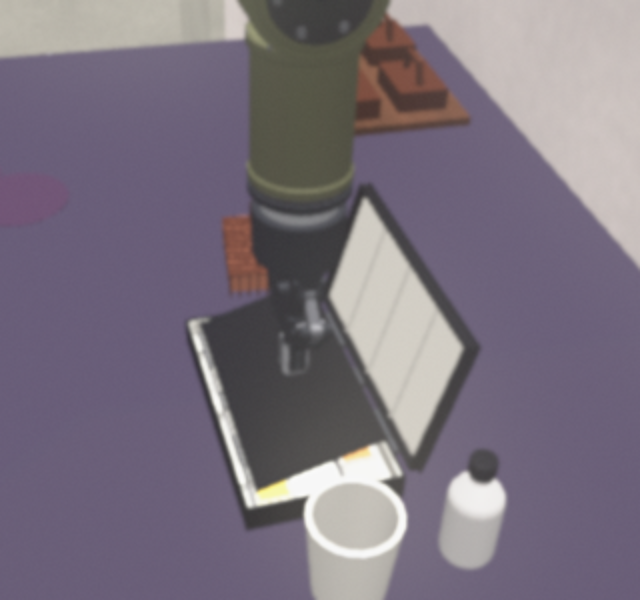

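The side view shows the flap's black face up, with the finger on it at (295,360) and the flap nearly down. The lid is untouched. Next I press it flat.

{"op": "jog_arm", "data": {"moves": [[[-0.001,0,0.006],0,1],[[-0.002,0,0.012],0,1],[[-0.003,0,0.018],0,1],[[-0.003,0,0.022],0,1],[[-0.003,0,0.025],0,1],[[-0.003,0,0.027],0,1],[[-0.003,0,0.027],0,1],[[-0.003,0,0.027],0,1]]}}

```text
time: 4.15
eef_pos: [0.5444, -0.0392, 0.0288]
eef_rot: [-0.021, 1.0, 0.0, 0.001]
force: [-7.0, 0.9, 27.8]
gripper_width: -0.0002
```

{"op": "jog_arm", "data": {"moves": [[[0,0,-0.03],0,1],[[0,0,-0.07],0,1],[[0,0,-0.11],0,1],[[0,0,-0.15],0,1],[[0,0,-0.19],0,1],[[0,0,-0.2],0,1],[[-0.04,0,-0.2],0,1],[[-0.08,0,-0.2],0,1],[[-0.12,0,-0.2],0,1],[[-0.16,0,-0.2],0,1],[[-0.18,0,-0.2],0,1],[[-0.18,0,-0.2],0,1],[[-0.18,0,-0.2],0,1],[[-0.18,0,-0.2],0,1]]}}

```text
time: 5.32
eef_pos: [0.7234, -0.0318, 0.2257]
eef_rot: [-0.021, 1.0, -0.0, -0.001]
force: [0.1, -0.5, -0.1]
gripper_width: -0.0001
```

Run:
```python
from h import *
s=snap('side','e.png');o=monitor.observe();print(B(o['eef_pos']),o['eef_pos'],o['force'])
cv2.imwrite('pics/e1.png',cv2.resize(s['pixels'][100:400,180:500,::-1],None,fx=2,fy=2))
w=.011;r=.105
for th in (1.9,1.75,1.57,1.4,1.2,1.0,.8,.6,.4,.3,.2,.1,0):
    n=np.array([np.sin(th),np.cos(th)]);q=np.array([.07,.026])+r*np.array([-np.cos(th),np.sin(th)])+n*.012+np.array([w,0]); print(th,shift(W(q[0],0,q[1])),q[1])
```

```text
[0.187  0.0023 0.2263] [ 0.7233 -0.0319  0.2263] [-0.355   0.7971 -0.699 ]
1.9 [ 0.0606 -0.0023  0.1049] 0.12148203440481646
1.75 [ 0.0754 -0.0023  0.0992] 0.12717957175396946
1.57 [ 0.094  -0.0023  0.0954] 0.13100952262837143
1.4 [ 0.112  -0.0023  0.0949] 0.1315118273635912
1.2 [ 0.1328 -0.0023  0.0983] 0.12821239708027884
1.0 [ 0.1526 -0.0023  0.1057] 0.1208380810752468
0.8 [ 0.1705 -0.0023  0.1168] 0.10968287005661587
0.6 [ 0.1858 -0.0023  0.1313] 0.09519148708539485
0.4 [ 0.1979 -0.0023  0.1486] 0.07794165787044292
0.3 [ 0.2026 -0.0023  0.1581] 0.06849365956894791
0.2 [ 0.2064 -0.0023  0.1679] 0.05862107866757633
0.1 [ 0.2091 -0.0023  0.1781] 0.048422558731253264
0 [ 0.2108 -0.0023  0.1886] 0.038
```

View pics/e1.png

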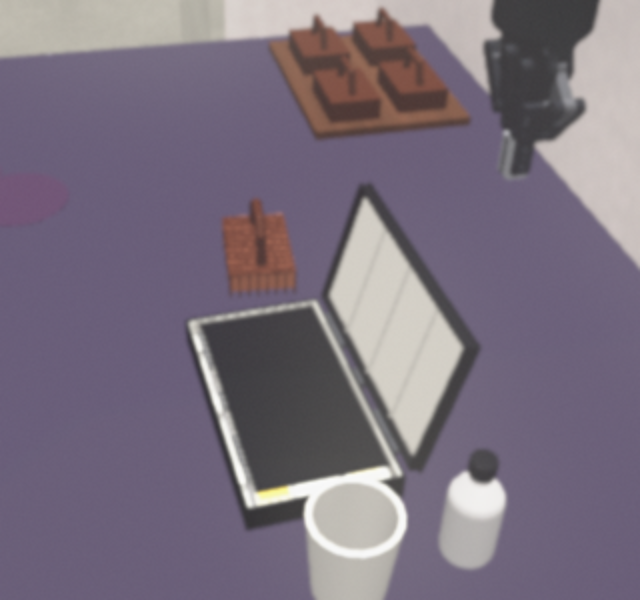

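The flap lies flat (black panel at about (300,400)), the lid is open and the fingers are beyond it. Next I lower and push the lid over.

{"op": "jog_arm", "data": {"moves": [[[0,-0.002,0.04],0,1],[[0,-0.002,0.08],0,1],[[0.01,-0.002,0.095],0,1],[[0.03,-0.002,0.095],0,1],[[0.05,-0.002,0.095],0,1],[[0.06,-0.002,0.095],0,1],[[0.07,-0.002,0.095],0,1],[[0.08,-0.002,0.095],0,1],[[0.09,-0.002,0.095],0,1],[[0.1,-0.002,0.095],0,1],[[0.11,-0.002,0.095],0,1],[[0.12,-0.002,0.096],0,1],[[0.13,-0.002,0.098],0,1],[[0.14,-0.002,0.1],0,1],[[0.15,-0.002,0.104],0,1],[[0.158,-0.002,0.109],0,1],[[0.166,-0.002,0.114],0,1],[[0.174,-0.002,0.12],0,1],[[0.18,-0.002,0.125],0,1],[[0.186,-0.002,0.131],0,1]]}}

```text
time: 7.03
eef_pos: [0.5379, -0.0417, 0.0962]
eef_rot: [-0.021, 1.0, -0.0, 0.001]
force: [0.5, -0.2, 1.0]
gripper_width: 0.0
```

Run:
```python
from h import *
s=snap('side','f.png');o=monitor.observe();print(B(o['eef_pos']),o['eef_pos'],o['force'])
cv2.imwrite('pics/f1.png',cv2.resize(s['pixels'][100:400,180:500,::-1],None,fx=2,fy=2))
```

```text
[-0.0005  0.0004  0.0948] [ 0.536  -0.0417  0.0948] [-1.4962 -0.0539 -1.0819]
```

View pics/f1.png

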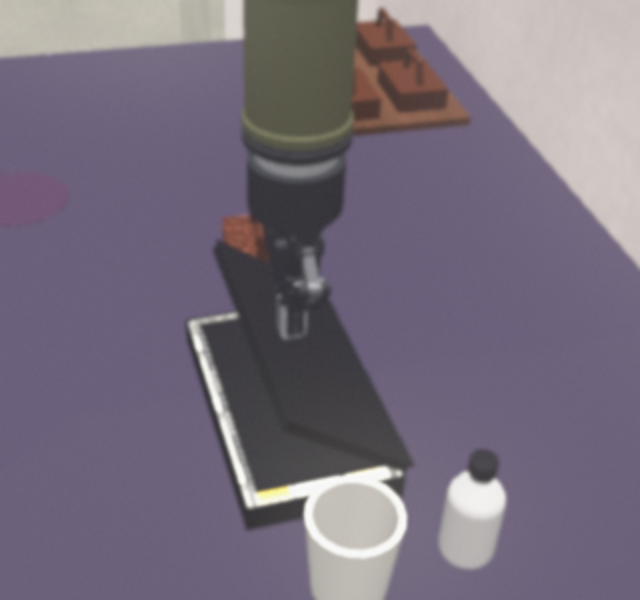

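The lid is about 35° from shut with the fingertip on its black outer face at (293,330). The box and bystanders look unmoved.

{"op": "jog_arm", "data": {"moves": [[[0.006,0,0.008],0,1],[[0.012,0,0.016],0,1],[[0.016,0,0.023],0,1],[[0.019,0,0.03],0,1],[[0.022,0,0.037],0,1],[[0.024,0,0.044],0,1],[[0.025,0,0.05],0,1],[[0.025,0,0.055],0,1],[[0.025,0,0.058],0,1],[[0.025,0,0.06],0,1],[[0.025,0,0.061],0,1],[[0.025,0,0.061],0,1],[[0.025,0,0.061],0,1]]}}

```text
time: 8.17
eef_pos: [0.5132, -0.0425, 0.0377]
eef_rot: [-0.021, 1.0, 0.0, 0.001]
force: [-12.3, 1.1, 43.2]
gripper_width: -0.0001
```

{"op": "jog_arm", "data": {"moves": [[[0,0,-0.02],0,1],[[0,0,-0.06],0,1],[[0,0,-0.1],0,1],[[0,0,-0.14],0,1],[[0,0,-0.18],0,1],[[0.04,0,-0.18],0,1],[[0.08,0,-0.18],0,1],[[0.1,0,-0.18],0,1],[[0.1,0,-0.18],0,1],[[0.1,0,-0.18],0,1],[[0.1,0,-0.18],0,1]]}}

```text
time: 9.08
eef_pos: [0.4146, -0.0466, 0.2148]
eef_rot: [-0.021, 1.0, -0.0, 0.001]
force: [0.9, -0.5, 0.1]
gripper_width: 0.0004
```

Run:
```python
from h import *
s=snap('side','g.png');o=monitor.observe();print(o['eef_pos'],o['force'])
cv2.imwrite('pics/g1.png',cv2.resize(s['pixels'][185:385,250:450,::-1],None,fx=3,fy=3,interpolation=cv2.INTER_CUBIC))
d=cv2.absdiff(load('b')['pixels'],s['pixels']).max(2)
for n,q in(('cup',(slice(338,410),slice(325,385))),('bottle',(slice(325,385),slice(400,435))),('stamp',(slice(198,246),slice(288,330)))): print(n,(d[q]>30).mean())
# predicted shut lid top corners
for x,y in((-.068,-.125),(.068,-.125),(-.068,.125),(.068,.125)): u=proj(s,W(x,y,.038));print((np.array(u)-[250,185])*3)
```

```text
[ 0.4148 -0.0466  0.2146] [0.043  0.1458 0.1324]
cup 0.07546296296296297
bottle 0.07285714285714286
stamp 0.0
[159.2519 499.1202]
[402.2537 449.8267]
[ 68.7728 208.6082]
[267.4384 177.6024]
```

View pics/g1.png

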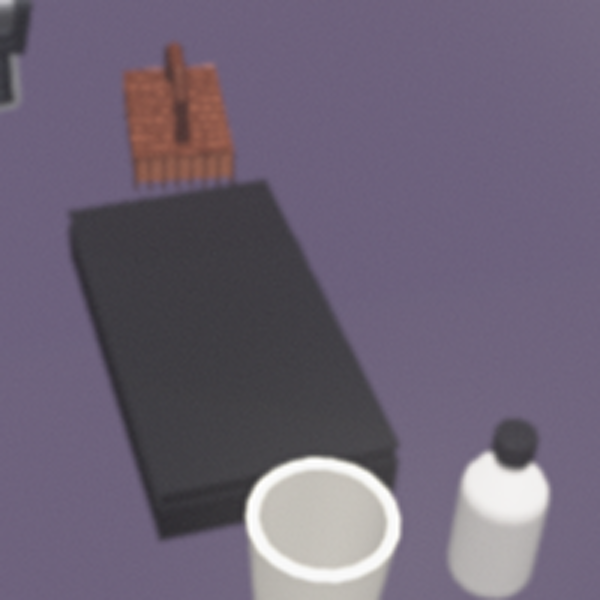

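The lid is shut: its corners at (70,212), (265,182), (160,500) and (397,445) are within about 5 px (x3 scale) of those predicted for 38 mm height. The cup, bottle and stamp sit at the same pixels as before. I'm handing the job in.

```bash
python3 -c "
from station import order; print(order.job_done())"
```

```text
the job is handed in; nothing more can be done
None
```

I folded the flap flat over the pans, then pushed the lid over it and pressed it shut, using only the shut fingertips from outside. The job was handed in at about 9 s of robot time; no verdict was reported.

- **Flap:** the tip stopped at z = 28.8 mm with about 28 N pushing back, against an expected 29 mm for a flat flap. The picture afterwards showed it flat while the lid was still open.
- **Lid:** the tip stopped at z = 37.7 mm with about 43 N, against an expected 38 mm when shut. The picture taken after the arm backed off shows the lid's corners within about 2 camera pixels of where a shut lid should be. It went over at roughly 1 to 1.5 rad/s as commanded, below the 4 rad/s limit; I did not measure the speed.
- **Box:** by eye, it had not moved between pictures.
- **Stamp, cup and bottle:** by eye, none had moved. An automatic comparison with the first picture found no change at the stamp. About 7% of the pixels changed around the cup and the bottle. I put this down to the lid and lighting changing around them, but did not check it further.
- **Arm:** it ended clear of everything, with about zero force on the tool.

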